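# Run a hook carrier into the bench tool rail and on into its station

### The job

Take the loose hook carrier off the revolving parts tray, enter its head into the open, flared end of the tool rail and slide it along the rail until it is home in the free station, with the station's spring plunger dropped into the notch of its head. Leave it hanging there. The tape roll stays on the tray; do not disturb the cutters and the spacer on the bench.

Things in the scene. Friction and masses are not known exactly. Their poses are not given: they have to be found in the camera images.
- carrier_middle (a point): Centre of the loose hook carrier's body, a grey plastic block 28 (x) by 36 (y) by 62 mm (z), standing upright on the tray. +x points to its T head (rail side), roughly away from the robot; its steel hook reaches 48 mm to -x at mid-width, below this height or up to 6 mm above. Grasp it across the plain 36 mm wide y faces. 110 to 210 g.
- carrier_head (a point): Centre of the loose carrier's steel T head, 32 mm in +x and 13 mm above carrier_middle, same axes. A flat sled 10 (x) by 56 (y) by 24 mm (z), 10 mm longer than the block at each y end; both ends ramp up over 14 mm to its top, whose middle has a notch 12 mm wide, 4.5 mm deep. Neck 9 mm high, 36 mm long. In the rail the block's back stands 8 mm off the rail's front.
- tool_rail: Fixed aluminium C rail on two uprights behind it. Origin on the bench under the bore; rail along y, slot to -x (robot side). Bore centre at x 0, 135 mm up, 12 (x) by 27 mm (z): the head has 1 (x) and 1.5 mm (z) play each side; slot 13 mm high. Outside 20 by 35 mm. Straight from y -150 (closed; an equal carrier, hung with orange tape, fills the station there) to +150 mm (open).
- rail_mouth (a point): Centre of the bore at the open end of its straight part (y = +150 mm, 135 mm above the bench), axes as tool_rail. Beyond it four bent steel tongues flare outward over 17 mm more in +y, to 6 mm wider at the back, top and bottom and 4 mm at the front lips. The head enters here, moving to -y.
- plunger (a joint): Lift (m) of the free station's spring plunger. The station, a dark saddle on the rail, has no reported place: plunger 95 to 205 mm inside the mouth; a rigid stop plate before the rail stops the block's leading side 18 mm past it, too near for a finger ahead of the block. Top 36 mm above bore centre (44 lifted). 0: free. The head's ramp lifts it 7 to 8 mm (3 to 10 N); home it locks at 3 mm.
- tray_centre (a point): Centre of the top face of the round revolving parts tray, on its axis: dark steel, 220 mm diameter, top 28 mm above the bench, rim 6 mm high. It spins freely at the least sideways touch and carries along what stands on it.
- tape_middle (a point): Middle of the roll of black tape, 62 mm diameter, 19 mm high, lying on the tray opposite the carrier.
- cutters_middle (a point): Middle of the blue-handled cutters lying on the bench in front of the rail, 49 by 157 by 11 mm.
- spacer_middle (a point): Middle of the amber spacer block, 32 by 44 by 34 mm, standing on the bench in front of the rail's closed end.
There are look-alikes about, which are no part of the job. What is shaped like the part that bears carrier_middle but purple is not meant. What is shaped like the part that bears tape_middle but white is not meant.

How it is judged (in metres and radians):
On the way:
1. the carrier's head is in the open end of the rail, in line with the bore, short of the station (x of carrier_head in the frame of rail_mouth between -0.004 and 0.004 m and z of carrier_head in the frame of rail_mouth between -0.004 and 0.004 m and y of carrier_head in the frame of rail_mouth between -0.068 and 0 m and angle between the y axis of carrier_head and the y axis of rail_mouth, either way round below 0.12 rad), for 0.05 s.
At the end, for the whole second after the job is handed in: The carrier hangs in the rail, upright and in line with it, home in the free station: the plunger rests in its head's notch (lifted 1.5 to 5.5 mm; on the head's top it would be lifted 6.5 mm or more, beside the head not at all). The tape roll lies on the tray (x of carrier_head in the frame of rail_mouth between -0.004 and 0.004 m and z of carrier_head in the frame of rail_mouth between -0.004 and 0.004 m and y of carrier_head in the frame of rail_mouth below -0.085 m and angle between the y axis of carrier_head and the y axis of rail_mouth, either way round below 0.12 rad and angle between carrier_head's own z axis and vertical below 0.2 rad and horizontal distance between tape_middle and tray_centre below 0.085 m and value of joint plunger between 0.0015 and 0.0055 m); the robot touches nothing.
It fails at once if the tape roll falls off the tray (horizontal distance between tape_middle and tray_centre above 0.11 m).
It fails at once if the cutters are shifted by more than 25 mm (distance of cutters_middle from where it was at the start of the episode above 0.025 m).
It fails at once if the spacer is shifted by more than 25 mm (distance of spacer_middle from where it was at the start of the episode above 0.025 m).
It also fails if it takes over 51 s, if anything falls off the work surface, if the arm or the gripper's body presses on something with over 40 N, if the wrist force passes 120 N, or if a joint passes its speed limit or range.

### The arm

A 6-joint arm with a two-finger parallel gripper is mounted at the origin on a cart in front of the work surface, level with it; the furniture and walls round the work are solid. World frame = base frame: x ahead of the robot, y to its left, z up, the work surface at z = 0. Lengths are in mm, angles in rad, forces in N, time in s.
With the tool pointing down it reaches from about 350 to 775 mm from the base axis. Payload 7.3 kg.
Tool frame: the origin (TCP) lies midway between the tips of the shut fingers; the grasp point (between the pads) lies 19 mm behind it; z points along the fingers, y is the line along which they close (so a half turn about z gives the same grasp; the last joint's range is limited). The gripper opens to 92 mm and grips with 3 to 60 N. Pads are 19 mm wide; open, the fingers measure 130 mm over their backs; the gripper's body (75 mm by 190 mm) begins 47 mm behind the grasp point.
Start: joints at [-0.146, 0.342, 1.524, -0, 1.275, -0.146], TCP at [525.019, 0.019, 226.741] pointing down, gripper open.
Joint ranges: [-2.53, 2.53], [-0.77, 2.02], [0.04, 2.7], [-1, 4.14], [0.28, 2.66], [-3.11, 3.11]. Speed limits (rad/s): [2.57, 2.57, 3.14, 3.14, 3.14, 3.14].

### API

Orientations are given as [roll, pitch, yaw] about the fixed x, y, z axes, in that order (R = Rz(yaw) Ry(pitch) Rx(roll)).
In Python, from plant import get_obs, capture, camera_model, close_job, search_frame, regions_of, pinpoint gives the robot as it stands. The module is installed in compiled form; this text tells all that it offers.
- The arm moves only by the shell command python3 -m pendant 'ROWS'. ROWS is JSON, one flat list of numbers, 7 for each row, row after row: the shift along the tool's x, y, z in units of 30 mm (1.0 is 30 mm), then the turn, a rotation vector about the tool's x, y, z in units of 4 degrees (1.0 is 4 degrees), then the closure, from -1 (fully open) to 1 (shut), so that 0 is half open. In form: [dx, dy, dz, wx, wy, wz, gripper, dx, dy, dz, wx, wy, wz, gripper, ...]. A call has 1 to 12 rows; each row shifts and turns the commanded pose from where the row before left it, along the tool's axes as they then stand; what a row does not reach is not made up. A row lasts 1/10 s, in which the tool goes at most 50 mm and 8.59 degrees, less where a joint would pass 70% of its speed; a pose out of reach is approached as far as the arm can. A call with a number of a shift or a turn outside -1 to 1 is refused whole. A call with a gripper value outside its range is refused whole. The fingers move at their own pace and stop on an object; the grip force is fixed at half the most. Time passes only in rows, so rows that do not move let the fingers close. It gives the time, the measured TCP pose, the force, the opening and the grip force at its end, in the units of the state.
- get_obs(): the state, without advancing time (a new reading comes with each control period).
- capture(name): name is "scene" or "side" or "wrist"; returns the picture (400x640x3 uint8, red, green, blue); there is no depth.
- camera_model(name): a dict with "fov_y" (degrees; the focal length in pixels is half the picture's height over the tangent of half this angle, whatever the lens; pixels are square), "cx", "cy" (the principal point, pixels), "pose" (4x4, takes a point from camera to world coordinates). Camera axes: x right, y up, looking along -z (the intrinsics and any distortion apply to the point x, -y, -z); pixel columns grow to the right and rows downward; lengths in mm; the calibration is good to about 2 mm. A picture is of the moment at which its call begins: read the wrist's pose just before it. camera_model takes no time and is no camera call; for the wrist camera it gives the pose at the moment of the call.
- close_job(): hands the job in; it is judged then, once.
Trained networks look in the newest picture that a camera, given by its name, has taken for a name from the list of things; names that differ only in an ending like _2 or _b are one class to them, and where a whole thing is asked for, a point or a joint stands for the part that bears it (a point fixed in the world has none). Each returns a list of dicts, best first, with "score" (0 to 1); they miss things now and then, are a little off and sometimes report something else, mostly with a low value. They report only what shows in the picture. A call takes as long as a camera call. They do not tell look-alikes from the thing itself.
- search_frame(camera, thing): "location" ([column, row] in pixels, amid what is visible of it).
- regions_of(camera, thing): "pixels" (400x640 bool, what is visible of it) and "location" ([column, row] in pixels, amid what is visible of it).
- pinpoint(camera, thing): "location" ([column, row] in pixels: a listed point, or the origin of a listed thing).
The state is a dict: "time": time; "joint_positions": joint angles; "dq": joint speeds; "tau": joint torques, N m; "tool_pos": TCP position; "tcp_rot": TCP orientation; "contact_force": force on the tool from outside, world axes, zero at the start; "moment": the same for the moment, N m; "grip_width": finger opening in mm; "finger_force": force on a finger pad.
Only numpy, scipy, OpenCV 4.12 (cv2) and the standard library are available. Lean on these libraries where they do the work, as an engineer would, in place of code of your own. Each camera call takes 0.05 s, during which the arm holds its last target. There are 200 camera calls.

## Working session

There is one attempt and no reset: what is moved stays moved. The work goes in short steps, Python scripts to look and compute and a shell command to move; the robot and the scene stay as the last step left them, time stands still between calls to the robot, and variables do not carry over. Pictures are saved under pics/ and viewed, at most 13 in all, crops included, and the job is handed in when it is done.

```bash
mkdir -p pics; cat > h.py <<'E'
from plant import *
import numpy as np, cv2
def snap(n,f):
    im=capture(n); cv2.imwrite('pics/'+f,cv2.cvtColor(im,cv2.COLOR_RGB2BGR)); return im
def ray(n,px,m=None):
    m=m or camera_model(n); f=200/np.tan(np.radians(m['fov_y'])/2)
    d=np.array([(px[0]-m['cx'])/f,-(px[1]-m['cy'])/f,-1]); P=np.array(m['pose'])
    return P[:3,3],P[:3,:3]@d/np.linalg.norm(d)
def atz(n,px,z,m=None):
    o,d=ray(n,px,m); return o+d*(z-o[2])/d[2]
def tri(rs):
    A=0;b=0
    for o,d in rs:
        M=np.eye(3)-np.outer(d,d); A=A+M; b=b+M@o
    p=np.linalg.solve(A,b); return p,[np.linalg.norm((np.eye(3)-np.outer(d,d))@(p-o)) for o,d in rs]
def proj(n,p,m=None):
    m=m or camera_model(n); f=200/np.tan(np.radians(m['fov_y'])/2)
    P=np.array(m['pose']); q=P[:3,:3].T@(np.array(p)-P[:3,3]); return [m['cx']-f*q[0]/q[2],m['cy']+f*q[1]/q[2]]
E
python3 - <<'E'
from h import *
np.set_printoptions(precision=1,suppress=True)
for n in ['scene','side','wrist']:
    m=camera_model(n); print(n,{k:v for k,v in m.items() if k!='pose'}); print(np.array(m['pose']))
ims=[snap(n,n+'0.png') for n in ['scene','side']]
H={'rail_mouth':135,'tray_centre':28,'carrier_middle':59,'carrier_head':72,'tape_middle':37.5,'tool_rail':0,'cutters_middle':5,'spacer_middle':17}
for t,z in H.items():
    for n in ['scene','side']:
        for r in pinpoint(n,t)[:3]: print(t,n,round(r['score'],2),np.array(r['location']),atz(n,r['location'],z))
E
```

```text
scene {'fov_y': 53.93913504218294, 'cx': 318.2849842354322, 'cy': 203.6860596536689}
[[  -0.4    0.4   -0.8 -446.4]
 [  -0.9   -0.2    0.4  540.2]
 [  -0.     0.9    0.5  632.7]
 [   0.     0.     0.     1. ]]
side {'fov_y': 50.304822382521095, 'cx': 319.18317823383626, 'cy': 200.82249687536762}
[[ -0.9   0.3  -0.4   8.5]
 [ -0.5  -0.4   0.8 941.8]
 [  0.    0.9   0.5 654.6]
 [  0.    0.    0.    1. ]]
wrist {'fov_y': 71.9188873393371, 'cx': 318.5273562478803, 'cy': 200.42160530803562}
[[  1.   -0.    0.  525.4]
 [  0.    1.    0.3  82.8]
 [ -0.   -0.3   1.  384.8]
 [  0.    0.    0.    1. ]]
rail_mouth scene 0.81 [297.9 169.2] [623.9  89.9 135. ]
rail_mouth side 0.85 [276.5 176.1] [638.6  98.9 135. ]
tray_centre scene 0.88 [303.3 238.3] [399.7 173.5  28. ]
tray_centre side 0.71 [333.3 246.9] [415.4 171.8  28. ]
carrier_middle scene 0.94 [283.8 231.8] [409.  226.9  59. ]
carrier_middle scene 0.59 [255.6 204.8] [591.  247.5  59. ]
carrier_middle side 0.86 [246.8 230.7] [612.3 265.7  59. ]
carrier_middle side 0.79 [321.3 244.5] [424.4 216.7  59. ]
carrier_head scene 0.89 [267.7 197. ] [600.  204.4  72. ]
carrier_head scene 0.84 [277.2 225.6] [427.  238.5  72. ]
carrier_head side 0.78 [250.5 219. ] [625.6 233.4  72. ]
tape_middle scene 0.86 [192.9 238.2] [520.3 451.9  37.5]
tape_middle scene 0.73 [221.6 295.8] [254.  437.9  37.5]
tape_middle scene 0.65 [321.8 229.1] [406.8 112.3  37.5]
tape_middle side 0.97 [320.2 339.1] [286.8 451.9  37.5]
tape_middle side 0.88 [214.  292.5] [542.3 461.4  37.5]
tape_middle side 0.62 [340.1 234.7] [420.5 127.4  37.5]
tool_rail scene 0.98 [339.9 200.4] [600.4 -54.2   0. ]
tool_rail scene 0.71 [276.8 222.9] [554.8 195.1   0. ]
tool_rail side 0.72 [313.8 201. ] [603.3 -41.8   0. ]
cutters_middle side 0.81 [364.5 210.1] [442.9 -69.3   5. ]
spacer_middle side 0.53 [352.9 183.8] [ 539.8 -182.1   17. ]
```

View pics/scene0.png

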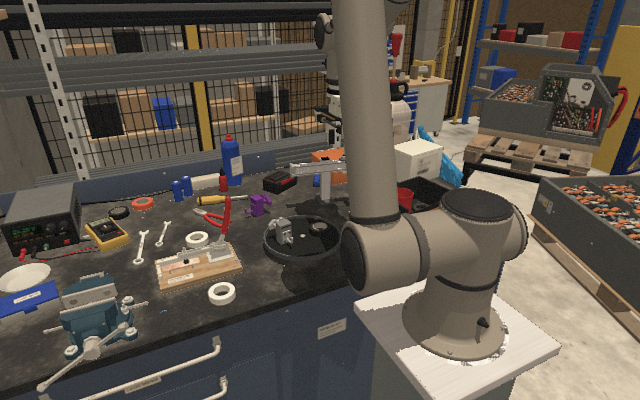

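View pics/side0.png

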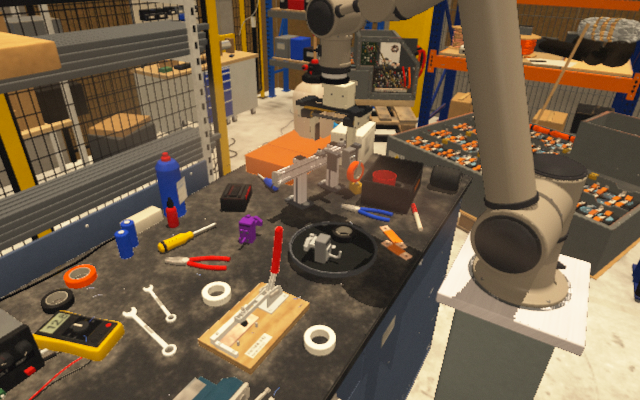

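The scene picture shows the tray at about (303,238) with the carrier at (283,231), and the rail behind the arm. The side picture shows the rail running from (275,185) to (360,155), the tray at (333,248) and the carrier at (321,245). The purple look-alike is at (248,230).

```bash
python3 - <<'E'
from h import *
np.set_printoptions(precision=3,suppress=True)
o=get_obs(); print(o['time'],o['tool_pos'],o['tcp_rot'],o['grip_width'])
snap('wrist','w0.png'); m=camera_model('wrist'); print(np.array(m['pose']))
H={'rail_mouth':135,'tray_centre':28,'carrier_middle':59,'carrier_head':72,'tape_middle':37.5,'tool_rail':0,'plunger':165,'cutters_middle':5,'spacer_middle':17}
for t,z in H.items():
    n='wrist'
    for r in pinpoint(n,t)[:3]: print(t,n,round(r['score'],2),np.array(r['location']),atz(n,r['location'],z))
E
```

```text
0.9 [525.028   0.016 226.764] [3.141 0.    1.571] 91.76267690428935
[[  1.     -0.     -0.    525.561]
 [  0.      0.953   0.303  82.802]
 [  0.     -0.303   0.953 385.485]
 [  0.      0.      0.      1.   ]]
rail_mouth wrist 0.6 [445.2  97.4] [633.503  95.319 135.   ]
tray_centre wrist 0.94 [226.   36.3] [419.678 166.163  28.   ]
tape_middle wrist 0.71 [229.2  84.4] [421.201 114.37   37.5  ]
tool_rail wrist 0.93 [374.1 208.5] [607.896 -52.276   0.   ]Traceback (most recent call last):
  File "<stdin>", line 8, in <module>
ValueError: it knows: carrier_head, carrier_middle, cutters_middle, rail_mouth, spacer_middle, tape_middle, tool_rail, tray_centre
```

View pics/w0.png

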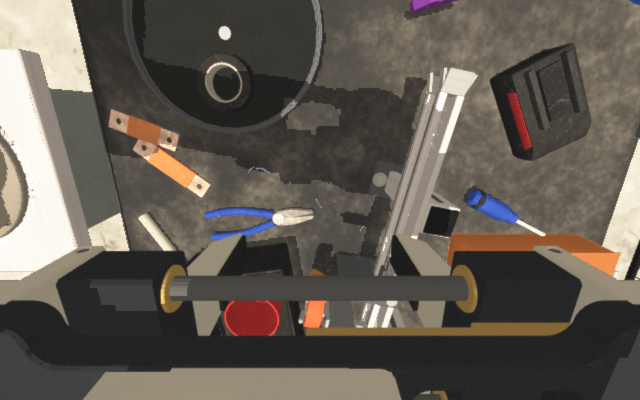

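```bash
python3 -m pendant '[0.9,-0.73,0,0,0,0,-1, 0.9,-0.73,0,0,0,0,-1, 0.9,-0.73,0,0,0,0,-1, 0.9,-0.73,0,0,0,0,-1, 0.9,-0.73,0,0,0,0,-1, 0.9,-0.73,0,0,0,0,-1, 0.9,-0.73,0,0,0,0,-1, 0.9,-0.73,0,0,0,0,-1, 0,0,0,0,0,1,-1, 0,0,0,0,0,1,-1, 0,0,0,0,0,1,-1, 0,0,0,0,0,1,-1]'
python3 -m pendant '[0,0,0,0,0,1,-1, 0,0,0,0,0,1,-1, 0,0,0,0,0,1,-1, 0,0,0,0,0,1,-1, 0,0,0,0,0,1,-1, 0,0,0,0,0,1,-1, 0,0,0,0,0,1,-1, 0,0,0,0,0,1,-1, 0,0,0,0,0,1,-1, 0,0,0,0,0,1,-1, 0,0,0,0,0,1,-1, 0,0,0,0,0,1,-1]'
python3 -m pendant '[0,0,0,0,0,1,-1, 0,0,0,0,0,1,-1, 0,0,0,0,0,0,-1, 0,0,0,0,0,0,-1]'
python3 - <<'E'
from h import *
np.set_printoptions(precision=3,suppress=True)
o=get_obs(); print(o['time'],o['tool_pos'],o['tcp_rot'],o['joint_positions'])
snap('wrist','w1.png'); m=camera_model('wrist')
H={'rail_mouth':135,'tray_centre':28,'carrier_middle':59,'carrier_head':72,'tape_middle':37.5}
for t,z in H.items():
    n='wrist'
    for r in pinpoint(n,t)[:3]: print(t,n,round(r['score'],2),np.array(r['location']),atz(n,r['location'],z))
E
```

```text
time: 2.45
tool_pos: [349.7, 216.2, 226.8]
tcp_rot: [3.141, -0.0, 1.289]
contact_force: [-0.0, 0.8, 0.6]
grip_width: 92.0
finger_force: 0.0
time: 3.65
tool_pos: [349.8, 216.0, 226.8]
tcp_rot: [3.142, -0.0, 0.451]
contact_force: [0.7, 0.5, -0.4]
grip_width: 91.5
finger_force: 0.0
time: 4.05
tool_pos: [349.8, 216.0, 226.8]
tcp_rot: [3.142, -0.0, 0.316]
contact_force: [0.6, -0.4, 0.0]
grip_width: 91.9
finger_force: 0.0
4.05 [349.818 216.034 226.782] [ 3.142 -0.     0.316] [ 0.366  0.132  1.807 -0.     1.203  1.621]
tray_centre wrist 0.85 [371.6 138.8] [419.678 168.085  28.   ]
carrier_middle wrist 0.67 [330.  128.6] [416.339 224.054  59.   ]
carrier_middle wrist 0.2 [531.3 175.8] [439.424 -25.003  59.   ]
carrier_head wrist 0.76 [334.8  96.9] [449.42  230.426  72.   ]
carrier_head wrist 0.75 [530.1 177.1] [437.164 -13.882  72.   ]
tape_middle wrist 0.77 [413.2 152.5] [420.34  114.211  37.5  ]
tape_middle wrist 0.59 [153.9 164.3] [304.528 421.593  37.5  ]
```

View pics/w1.png

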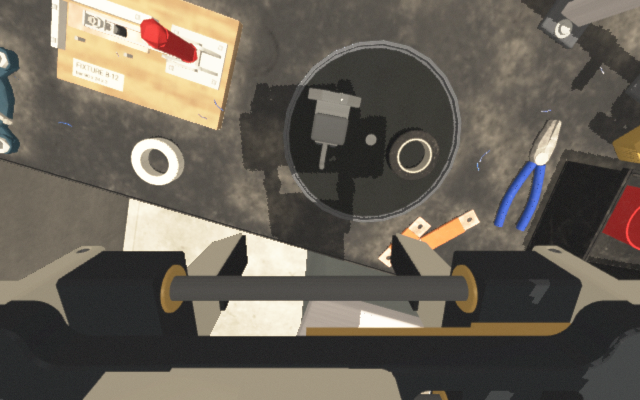

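The wrist picture shows the carrier at (330,128) with its head bar running from (308,92) to (360,100). That puts its yaw at about 0.175, next to the tape at (412,152).

```bash
python3 -m pendant '[0,0,0,0,0,1,-1, 0,0,0,0,0,1,-1, 0.75,0.04,0,0,0,0,-1, 0.75,0.04,0,0,0,0,-1, 0.74,0.04,0,0,0,0,-1, 0,0,0.9,0,0,0,-1, 0,0,0.9,0,0,0,-1, 0,0,0.9,0,0,0,-1, 0,0,0.9,0,0,0,-1, 0,0,0,0,0,0,-1]'
python3 - <<'E'
from h import *
np.set_printoptions(precision=3,suppress=True)
o=get_obs(); print(o['time'],o['tool_pos'],o['tcp_rot'])
im=snap('wrist','w2.png')
for t,z in {'carrier_middle':59,'carrier_head':72}.items():
    for r in pinpoint('wrist',t)[:2]: print(t,round(r['score'],2),np.array(r['location']),atz('wrist',r['location'],z))
E
```

```text
time: 5.35
tool_pos: [414.5, 223.4, 115.9]
tcp_rot: [3.141, 0.007, 0.175]
contact_force: [-0.9, 0.2, 0.0]
grip_width: 92.0
finger_force: 0.0
5.35 [414.477 223.357 115.881] [3.141 0.007 0.175]
carrier_middle 0.72 [316.8 210.9] [420.561 226.615  59.   ]
carrier_head 0.84 [314. 183.] [447.721 233.609  72.   ]
```

View pics/w2.png

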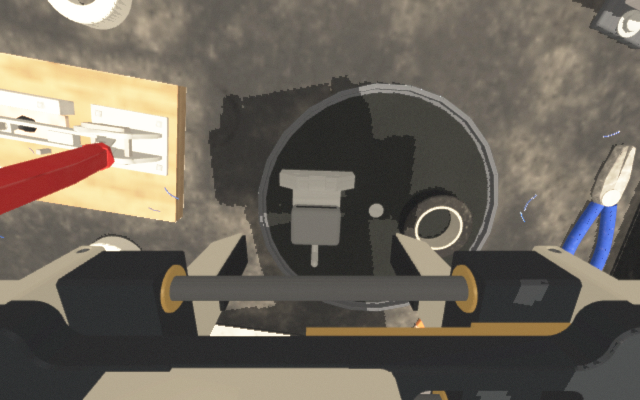

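The head bar is level in the picture, from (282,172) to (355,174), so the yaw is right. I descend with a small correction and grip.

```bash
python3 -m pendant '[0.08,-0.09,0.6,0,0,0,-1, 0,0,0.6,0,0,0,-1, 0,0,0.6,0,0,0,-1, 0,0,0.1,0,0,0,-1, 0,0,0,0,0,0,1, 0,0,0,0,0,0,1, 0,0,0,0,0,0,1, 0,0,0,0,0,0,1, 0,0,0,0,0,0,1, 0,0,0,0,0,0,1]'
python3 -m pendant '[0,0,0,0,0,0,1, 0,0,0,0,0,0,1, 0,0,0,0,0,0,1]'
```

```text
time: 6.5
tool_pos: [418.6, 227.2, 61.9]
tcp_rot: [-3.142, -0.0, 0.174]
contact_force: [-0.2, 0.7, 0.2]
grip_width: 48.4
finger_force: 0.0
time: 6.8
tool_pos: [418.6, 227.2, 61.7]
tcp_rot: [3.142, -0.0, 0.175]
contact_force: [-0.7, -0.3, 1.5]
grip_width: 36.1
finger_force: 29.7
```

```bash
python3 -m pendant '[0,0,-0.5,0,0,0,1, 0,0,-1,0,0,0,1, 0,0,-1,0,0,0,1, 0.6,0.32,-0.6,0,0,0,1, 0.9,0.47,0,0,0,0,1, 0.9,0.47,0,0,0,0,1, 0.9,0.47,0,0,0,0,1, 0.9,0.47,0,0,0,0,1, 0.9,0.47,0,0,0,0,1, 0.9,0.47,0,0,0,1,1, 0,0,0,0,0,1,1, 0,0,0,0,0,1,1]'
python3 -m pendant '[0,0,0,0,0,1,1, 0,0,0,0,0,0.95,1, 0,0,0,0,0,0,1, 0,0,0,0,0,0,1]'
python3 - <<'E'
from h import *
np.set_printoptions(precision=3,suppress=True)
o=get_obs(); print(o['time'],o['tool_pos'],o['tcp_rot'],o['contact_force'])
p=np.array(o['tool_pos'])
im=snap('wrist','w3.png')
for t,z in {'carrier_head':p[2]+10.3,'rail_mouth':135,'tool_rail':0}.items():
    for r in pinpoint('wrist',t)[:2]: print(t,round(r['score'],2),np.array(r['location']),atz('wrist',r['location'],z))
E
```

```text
time: 8.0
tool_pos: [612.4, 165.0, 153.4]
tcp_rot: [3.141, 0.002, -0.039]
contact_force: [-0.4, -0.0, -2.1]
grip_width: 35.7
finger_force: 29.7
time: 8.4
tool_pos: [611.9, 165.7, 154.3]
tcp_rot: [3.141, 0.001, -0.169]
contact_force: [-0.5, 0.4, -2.5]
grip_width: 35.9
finger_force: 29.7
8.4 [611.869 165.69  154.251] [ 3.141  0.001 -0.169] [-0.525  0.368 -2.472]
carrier_head 0.88 [320. 211.] [640.751 160.408 164.551]
carrier_head 0.76 [279.5 164.5] [670.928 177.613 164.551]
rail_mouth 0.6 [416.8 194.6] [630.77   95.751 135.   ]
tool_rail 0.57 [508.4 169.5] [595.433 -52.871   0.   ]
```

View pics/w3.png

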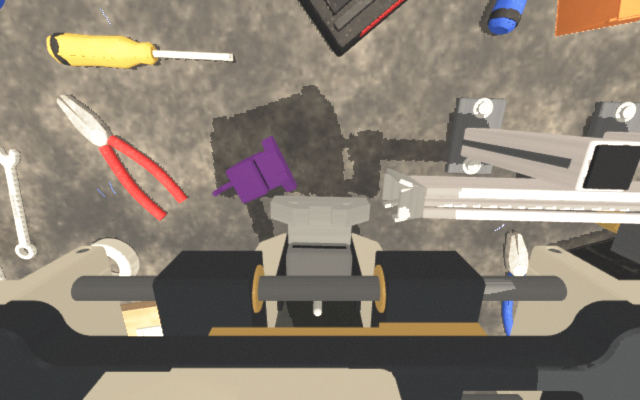

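The picture shows the held head from (272,200) to (368,215), the flared mouth at about (385–425,195), and the rail running right and almost level.

```bash
python3 - <<'E'
from h import *
im=cv2.imread('pics/w3.png'); c=im[150:260,255:455]; cv2.imwrite('pics/c3.png',cv2.resize(c,None,fx=4,fy=4,interpolation=cv2.INTER_CUBIC))
g=cv2.cvtColor(im,cv2.COLOR_BGR2GRAY)
l=cv2.createLineSegmentDetector().detect(g)[0][:,0]
for a in sorted(l.tolist(),key=lambda a:a[1]):
    if abs(a[0]-a[2])>30 and abs(a[1]-a[3])<12 and 150<a[1]<260 and a[0]>250 and a[2]>250:
        m=camera_model('wrist')
        q=[atz('wrist',a[i:i+2],152.5,m) for i in (0,2)]; d=q[1]-q[0]
        if d[1]<0:d=-d
        print(np.round(a,1), 'yaw if level', round(float(np.arctan2(-d[0],d[1])),3))
E
```

```text
[446.9 160.8 415.6 160.5] yaw if level -0.18
[492.9 165.2 532.9 176.5] yaw if level -0.434
[501.9 177.2 449.3 175.8] yaw if level -0.196
[575.7 190.1 429.4 186.6] yaw if level -0.195
[638.3 190.7 583.2 187.4] yaw if level -0.231
[365.6 196.1 316.9 196.2] yaw if level -0.168
[426.9 197.  638.2 201.9] yaw if level -0.194
[638.1 206.6 426.8 202. ] yaw if level -0.193
[556.9 208.8 613.1 210.2] yaw if level -0.196
[638.2 213.7 424.3 208.4] yaw if level -0.196
[408.2 217.6 638.2 223.3] yaw if level -0.196
[290.6 242.9 348.1 243.9] yaw if level -0.19
[574.2 247.6 607.  238.7] yaw if level 0.147
[344.4 248.7 293.1 247.5] yaw if level -0.197
[376.9 250.3 454.4 250.1] yaw if level -0.167
```

View pics/c3.png

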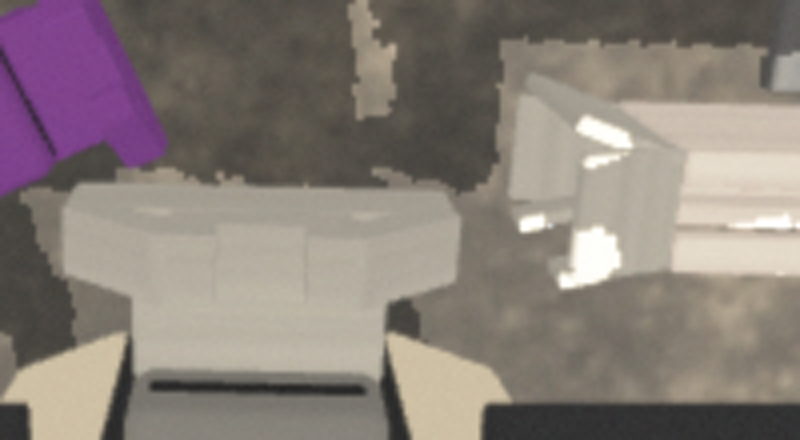

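```bash
python3 - <<'E'
from h import *
m=camera_model('wrist'); p=np.array(get_obs()['tool_pos']); zt=p[2]+22.3
y=-0.195; xd=np.array([np.cos(y),np.sin(y)]); yd=np.array([-np.sin(y),np.cos(y)])
def s(name,px,z,off):
    q=atz('wrist',px,z,m)[:2]; print(name,'rail-x of ref vs TCP: %.1f'%((q-p[:2])@xd-off),'rail-y vs TCP: %.1f'%((q-p[:2])@yd))
s('rail back top',(429.4,186.6),152.5,10); s('rail front top',(429.4,218),152.5,-10); s('rail back bottom',(449.3,175.8),117.5,10)
s('rail back top far',(575.7,190.1),152.5,10)
s('mouth straight end',(425,217.5),152.5,-10)
s('head back bottom',(317,196.2),zt-24,5); s('head top back L',(292,206),zt,5);s('head top back R',(347,206),zt,5)
s('notch L',(309,206),zt,5);s('notch R',(331,206),zt,5)
E
```

```text
rail back top rail-x of ref vs TCP: 32.1 rail-y vs TCP: -65.3
rail front top rail-x of ref vs TCP: 31.9 rail-y vs TCP: -68.3
rail back bottom rail-x of ref vs TCP: 31.7 rail-y vs TCP: -93.3
rail back top far rail-x of ref vs TCP: 32.1 rail-y vs TCP: -154.2
mouth straight end rail-x of ref vs TCP: 32.2 rail-y vs TCP: -65.5
head back bottom rail-x of ref vs TCP: 29.5 rail-y vs TCP: 2.3
head top back L rail-x of ref vs TCP: 31.1 rail-y vs TCP: 15.2
head top back R rail-x of ref vs TCP: 31.8 rail-y vs TCP: -13.5
notch L rail-x of ref vs TCP: 31.3 rail-y vs TCP: 6.4
notch R rail-x of ref vs TCP: 31.6 rail-y vs TCP: -5.1
```

```bash
python3 -m pendant '[0.03,0,0.5,0,0,0.2,1, 0,0,0.48,0,0,0,1, 0,0,0,0,0,0,1, 0,0,0,0,0,0,1]'
python3 - <<'E'
from h import *
o=get_obs(); p=np.array(o['tool_pos']); print(p,o['tcp_rot'])
snap('wrist','w4.png'); m=camera_model('wrist'); zt=p[2]+22.3
im=cv2.imread('pics/w4.png'); c=im[150:260,255:455]; cv2.imwrite('pics/c4.png',cv2.resize(c,None,fx=4,fy=4,interpolation=cv2.INTER_CUBIC))
y=-0.195; xd=np.array([np.cos(y),np.sin(y)]); yd=np.array([-np.sin(y),np.cos(y)])
l=cv2.createLineSegmentDetector().detect(cv2.cvtColor(im,cv2.COLOR_BGR2GRAY))[0][:,0]
for a in sorted(l.tolist(),key=lambda a:a[1]):
    if abs(a[0]-a[2])>14 and abs(a[1]-a[3])<7 and 150<a[1]<260 and min(a[0],a[2])>260 and max(a[0],a[2])<641:
        print(np.round(a,1),[[round(float((atz('wrist',a[i:i+2],z,m)[:2]-p[:2])@xd),1) for i in (0,2)] for z in ((117.5,152.5) if a[0]>400 else (zt-24,zt-4.5,zt))])
E
```

```text
time: 9.0
tool_pos: [613.1, 165.6, 125.5]
tcp_rot: [3.142, 0.0, -0.185]
contact_force: [0.3, 0.2, -1.9]
grip_width: 36.2
finger_force: 29.7
[613.05404025 165.56877998 125.47870275] [ 3.14153823e+00  1.98237842e-04 -1.84708920e-01]
[456.9 164.6 434.3 165. ] [[53.9, 53.5], [60.0, 59.7]]
[462.1 176.1 485.8 178.4] [[46.8, 45.4], [54.4, 53.3]]
[570.6 186.7 413.1 184.8] [[40.7, 40.9], [49.6, 49.7]]
[365.6 196.9 274.4 194.8] [[34.6, 35.3], [40.4, 41.1], [41.8, 42.4]]
[628.1 203.3 449.4 201.3] [[30.2, 30.3], [41.3, 41.3]]
[434.3 203.7 416.9 204.8] [[28.6, 27.8], [40.0, 39.3]]
[329.4 206.2 310.6 205.4] [[28.4, 28.7], [35.0, 35.3], [36.5, 36.8]]
[448.1 212.2 490.6 212.6] [[22.9, 23.0], [35.5, 35.5]]
[494.4 213.5 638.1 214.9] [[22.4, 22.4], [35.1, 35.1]]
[478.2 217.8 460.6 216.6] [[19.3, 20.0], [32.6, 33.2]]
[271.1 218.1 286.8 223.4] [[20.1, 16.6], [27.7, 24.6], [29.5, 26.5]]
[594.4 218.3 511.9 218. ] [[19.8, 19.4], [33.0, 32.7]]
[629.4 218.6 599.4 218.2] [[19.8, 19.8], [33.0, 33.0]]
[444.4 221.2 616.9 222.8] [[16.6, 16.7], [30.5, 30.6]]
[616.9 222.9 638.1 223.3] [[16.7, 16.5], [30.5, 30.4]]
[396.4 223.6 412.3 219.6] [[17.2, 20.0], [25.2, 27.6], [27.0, 29.4]]
[352.  224.8 367.2 220.3] [[16.1, 19.2], [24.2, 27.0], [26.1, 28.7]]
[638.2 227.6 444.3 225.5] [[13.5, 13.6], [28.1, 28.1]]
[443.1 238.1 464.4 238. ] [[4.6, 4.8], [21.0, 21.2]]
[464.4 238.2 584.4 239.8] [[4.6, 4.4], [21.0, 20.8]]
[584.4 239.7 599.4 239.9] [[4.5, 4.4], [20.9, 20.8]]
[601.9 240.1 626.9 240. ] [[4.2, 4.5], [20.7, 20.9]]
[290.6 242.9 348.1 243.9] [[3.1, 2.8], [12.8, 12.5], [15.0, 14.7]]
[410.4 243.1 439.7 237.1] [[0.7, 5.3], [17.9, 21.6]]
[344.4 248.7 293.1 247.5] [[-0.7, -0.2], [9.5, 9.9], [11.8, 12.2]]
[375.6 250.4 455.6 249.9] [[-1.7, -0.8], [8.5, 9.4], [10.9, 11.7]]
[609.1 253.3 629.6 247.7] [[-5.5, -1.2], [13.0, 16.4]]
[610.9 257.5 626.8 264.5] [[-8.7, -13.9], [10.5, 6.3]]
[585.9 259.4 608.6 253.8] [[-10.3, -5.9], [9.2, 12.7]]
```

View pics/c4.png

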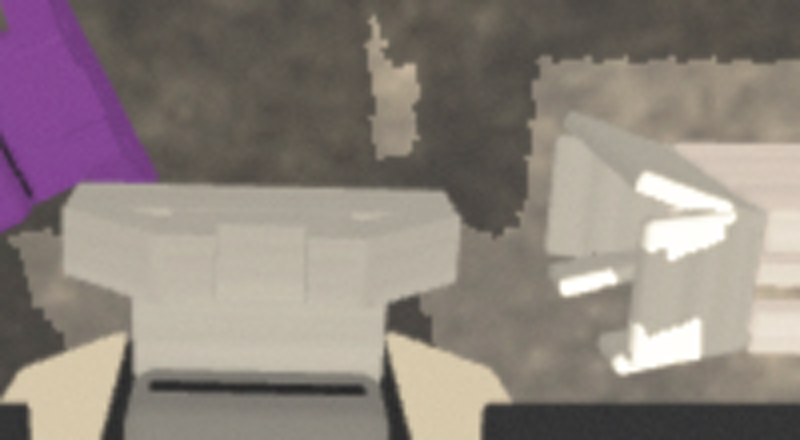

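```bash
python3 -m pendant '[0.034,0.2,0.02,0,0,0,1, -0.004,0.33,0,0,0,0,1, -0.004,0.33,0,0,0,0,1, -0.004,0.33,0,0,0,0,1, 0,0,0,0,0,0,1]'; python3 -m pendant '[-0.004,0.3,0,0,0,0,1, -0.004,0.3,0,0,0,0,1,0,0,0,0,0,0,1]';python3 -c "
from h import *
o=get_obs();print(o['contact_force'],o['moment'])"
```

```text
time: 9.55
tool_pos: [606.9, 128.5, 125.0]
tcp_rot: [3.141, -0.0, -0.187]
contact_force: [0.3, 0.0, -2.1]
grip_width: 36.0
finger_force: 29.7
time: 9.85
tool_pos: [603.4, 111.4, 124.7]
tcp_rot: [3.141, 0.0, -0.186]
contact_force: [-0.1, 0.5, -1.8]
grip_width: 36.0
finger_force: 29.7
[-0.14691433  0.48034942 -1.8324013 ] [ 0.12710896  0.16147246 -0.01737695]
```

```bash
python3 -m pendant '[-0.004,0.33,0,0,0,0,1, -0.004,0.33,0,0,0,0,1,-0.004,0.33,0,0,0,0,1,-0.004,0.33,0,0,0,0,1,-0.004,0.33,0,0,0,0,1,0,0,0,0,0,0,1]';python3 - <<'E'
from h import *
o=get_obs();print(o['contact_force'],o['moment'])
snap('wrist','w5.png'); snap('side','s5.png')
for c in ('wrist',):
  for r in regions_of(c,'plunger')[:2]: print(r['score'],r['location'],atz(c,r['location'],165))
im=cv2.imread('pics/s5.png')[130:260,220:420]; a=cv2.resize(im,None,fx=4,fy=4)[:,:,:]
cv2.imwrite('pics/c5.png',a)
E
```

```text
time: 10.45
tool_pos: [593.7, 62.6, 124.8]
tcp_rot: [3.141, -0.0, -0.187]
contact_force: [0.6, 0.4, -1.2]
grip_width: 36.0
finger_force: 29.7
[ 0.58081281  0.43117115 -1.23347341] [ 0.06096976  0.16412912 -0.00796823]
0.97 [589.8, 236.3] [597.53570195 -65.86466048 165.        ]
```

View pics/w5.png

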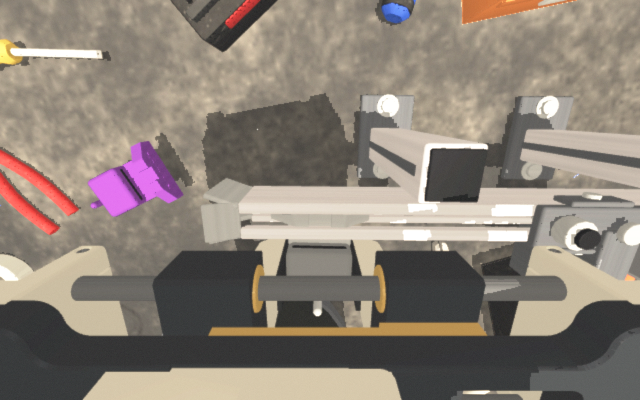

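The head is in the bore, and the saddle spans columns 530 to 640 with its plunger knob at (586,238), about 167 mm inside the mouth. I slide on 40 mm, release and lift.

```bash
python3 -m pendant '[-0.004,0.33,0,0,0,0,1, -0.004,0.33,0,0,0,0,1,-0.004,0.33,0,0,0,0,1,-0.004,0.33,0,0,0,0,1,0,0,0,0,0,0,1,0,0,0,0,0,0,0,0,0,0,0,0,0,0,0,0,0,0,0,0,0,0,0,0,0,0,0,0]'
python3 -m pendant '[0,0,-0.4,0,0,0,0, 0,0,-0.6,0,0,0,0, 0,0,-0.6,0,0,0,0, 0.16,-0.5,0,0,0,0,1, 0,-0.5,0,0,0,0,1, 0,-0.5,0,0,0,0,1, 0,0,0,0,0,0,1, 0,0,0,0,0,0,1, 0,0,0,0,0,0,1, 0,0,0,0,0,0,1]'
python3 - <<'E'
from h import *
o=get_obs(); p=np.array(o['tool_pos']); print(p,o['grip_width'])
snap('wrist','w6.png')
y=-0.196; yd=np.array([-np.sin(y),np.cos(y)]);xd=np.array([np.cos(y),np.sin(y)])
for t,z in {'carrier_middle':122,'carrier_head':135,'rail_mouth':135}.items():
    for r in pinpoint('wrist',t)[:2]:
        q=atz('wrist',r['location'],z)[:2]-p[:2]; print(t,r['score'],r['location'],q@xd,q@yd)
for r in regions_of('wrist','plunger')[:1]:
    q=atz('wrist',r['location'],170)[:2]-p[:2]; print('pl',r['score'],r['location'],q@xd,q@yd)
E
```

```text
time: 11.5
tool_pos: [586.3, 25.7, 124.9]
tcp_rot: [-3.142, -0.0, -0.185]
contact_force: [-0.1, 0.5, -0.4]
grip_width: 46.1
finger_force: 0.0
time: 12.5
tool_pos: [599.0, 68.2, 172.5]
tcp_rot: [3.141, 0.0, -0.186]
contact_force: [-0.4, -0.3, 0.1]
grip_width: 0.7
finger_force: 0.0
[598.98743577  68.21708    172.53632538] 0.6932232458627239
carrier_middle 0.78 [168.2, 175.3] 35.537186593058 117.27691085082084
carrier_middle 0.59 [375.0, 222.9] -2.475131656712057 -45.81141712030874
carrier_head 0.7 [382.9, 197.5] 23.272980269846396 -47.25692268343017
carrier_head 0.59 [188.9, 166.7] 44.965847500718255 94.28378556367295
rail_mouth 0.96 [275.9, 194.2] 24.98821824887301 32.47289646894167
pl 0.66 [524.1, 211.2] 25.924513864279287 -127.11195668609518
```

View pics/w6.png

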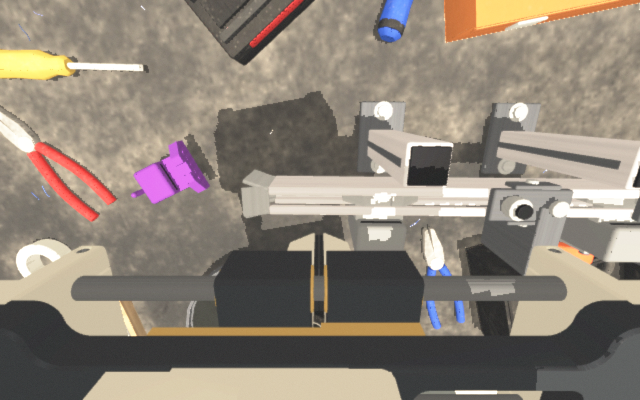

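```bash
python3 -m pendant '[0,0,0.6,0,0,0,1, 0,0,0.6,0,0,0,1, 0,0,0.35,0,0,0,1, 0,0,0,0,0,0,1]'
python3 -m pendant '[0,0.2,0,0,0,0,1, -0.002,0.2,0,0,0,0,1, -0.002,0.2,0,0,0,0,1,-0.002,0.2,0,0,0,0,1,-0.002,0.2,0,0,0,0,1,-0.002,0.2,0,0,0,0,1,-0.002,0.2,0,0,0,0,1,-0.002,0.2,0,0,0,0,1]'
python3 - <<'E'
from h import *
snap('wrist','w7.png'); o=get_obs(); p=np.array(o['tool_pos'])
y=-0.196; yd=np.array([-np.sin(y),np.cos(y)]);xd=np.array([np.cos(y),np.sin(y)])
for t,z in {'carrier_middle':122,'carrier_head':135}.items():
    for r in pinpoint('wrist',t)[:3]:
        q=atz('wrist',r['location'],z)[:2]-p[:2]; print(t,r['score'],r['location'],q@xd,q@yd)
for r in regions_of('wrist','plunger')[:1]:
    q=atz('wrist',r['location'],170)[:2]-p[:2]; print('pl',r['score'],r['location'],q@xd,q@yd)
E
```

```text
time: 13.15
tool_pos: [598.2, 68.5, 124.7]
tcp_rot: [3.141, 0.003, -0.185]
contact_force: [-0.2, 0.5, 0.7]
grip_width: 0.7
finger_force: 0.0
time: 13.95
tool_pos: [589.8, 21.0, 126.3]
tcp_rot: [-3.142, -0.0, -0.185]
contact_force: [-0.3, 0.6, 0.9]
grip_width: 0.3
finger_force: 0.3
carrier_middle 0.82 [371.0, 250.2] -2.9892364956511845 -33.602727884970115
carrier_middle 0.8 [90.4, 190.0] 36.28051413134131 141.07314524183238
carrier_head 0.85 [377.0, 217.5] 25.065442351693626 -32.383454778392064
pl 0.74 [491.4, 245.1] 25.50998760777327 -77.75102164325249
```

```bash
python3 -m pendant '[0,0.15,0,0,0,0,1, -0.002,0.15,0,0,0,0,1, -0.002,0.15,0,0,0,0,1,-0.002,0.15,0,0,0,0,1,-0.002,0.15,0,0,0,0,1,-0.002,0.15,0,0,0,0,1]'
python3 -m pendant '[0,0.1,0,0,0,0,1, 0,0.1,0,0,0,0,1,0,0.1,0,0,0,0,1]'
python3 - <<'E'
from h import *
snap('wrist','w8.png'); o=get_obs(); p=np.array(o['tool_pos'])
y=-0.196; yd=np.array([-np.sin(y),np.cos(y)]);xd=np.array([np.cos(y),np.sin(y)])
for t,z in {'carrier_middle':122,'carrier_head':135}.items():
    for r in pinpoint('wrist',t)[:3]:
        q=atz('wrist',r['location'],z)[:2]-p[:2]; print(t,r['score'],r['location'],q@xd,q@yd)
for r in regions_of('wrist','plunger')[:1]:
    q=atz('wrist',r['location'],174)[:2]-p[:2]; print('pl',r['score'],r['location'],q@xd,q@yd)
E
```

```text
time: 14.75
tool_pos: [584.6, -4.4, 126.5]
tcp_rot: [-3.14, -0.0, -0.185]
contact_force: [0.3, 6.6, 2.2]
grip_width: 0.3
finger_force: 3.3
time: 15.05
tool_pos: [582.9, -14.2, 126.2]
tcp_rot: [3.141, -0.0, -0.185]
contact_force: [-0.3, 2.2, 1.5]
grip_width: 0.5
finger_force: 1.5
carrier_middle 0.9 [58.4, 185.3] 39.06960264621941 159.4236002245712
carrier_middle 0.69 [373.8, 248.4] -1.5804734284481492 -35.698661567233756
carrier_head 0.96 [72.2, 175.6] 48.19566068181303 137.8912593972078
carrier_head 0.92 [379.8, 219.0] 24.222095171215756 -34.63688764720854
pl 0.96 [414.9, 249.0] 25.256095282452385 -41.783823408321844
```

View pics/w8.png

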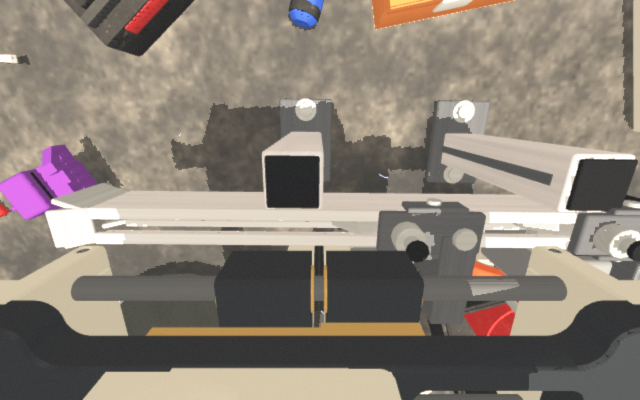

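The plunger knob at (410,243) is about 7 mm ahead of the head's centre, riding on the head's top. I creep forward.

```bash
python3 -m pendant '[0,0.07,0,0,0,0,1, 0,0.07,0,0,0,0,1, 0,0,0,0,0,0,1]'
python3 -m pendant '[0,0.04,0,0,0,0,1, 0,0.04,0,0,0,0,1, 0,0,0,0,0,0,1]'
```

```text
time: 15.55
tool_pos: [582.2, -18.3, 126.2]
tcp_rot: [3.141, -0.0, -0.185]
contact_force: [0.2, 0.4, 0.0]
grip_width: 0.4
finger_force: 0.0
time: 15.85
tool_pos: [581.7, -20.4, 126.2]
tcp_rot: [3.142, -0.0, -0.185]
contact_force: [-0.6, 0.1, 0.1]
grip_width: 0.1
finger_force: 0.1
```

```bash
python3 -m pendant '[0,0.05,0,0,0,0,1, 0,0.05,0,0,0,0,1]'
python3 -m pendant '[0,0.05,0,0,0,0,1, 0,0,0,0,0,0,1]'; python3 - <<'E'
from h import *
snap('wrist','w9.png'); o=get_obs(); p=np.array(o['tool_pos'])
y=-0.196; yd=np.array([-np.sin(y),np.cos(y)]);xd=np.array([np.cos(y),np.sin(y)])
for t,z in {'carrier_middle':122,'carrier_head':135}.items():
    for r in pinpoint('wrist',t)[:3]:
        q=atz('wrist',r['location'],z)[:2]-p[:2]; print(t,r['score'],r['location'],q@xd,q@yd)
for r in regions_of('wrist','plunger')[:1]:
    q=atz('wrist',r['location'],174)[:2]-p[:2]; print('pl',r['score'],r['location'],q@xd,q@yd)
E
```

```text
time: 16.05
tool_pos: [581.5, -21.5, 126.3]
tcp_rot: [-3.138, -0.0, -0.185]
contact_force: [2.3, 11.6, 0.4]
grip_width: 0.2
finger_force: 6.2
time: 16.25
tool_pos: [581.5, -21.5, 126.4]
tcp_rot: [-3.136, -0.001, -0.185]
contact_force: [3.5, 13.3, 0.7]
grip_width: 0.6
finger_force: 6.9
carrier_middle 0.86 [373.1, 251.9] -4.134250403506599 -35.54741743035441
carrier_middle 0.86 [51.3, 188.9] 36.27664847645876 165.50452107259963
pl 0.79 [396.7, 242.5] 28.352702975251265 -34.14585650648325
```

It stopped hard against the stop plate after about 7 mm, with plunger and carrier level in y. I back off, lift and check.

```bash
python3 -m pendant '[0,-0.3,0,0,0,0,1, -0.1,-0.5,0,0,0,0,1, 0,-0.5,-0.5,0,0,0,1, -0.5,-0.5,-0.8,0,0,0,1, -0.7,-0.5,-0.8,0,0,0,1, -0.7,0,-0.8,0,0,0,1, -0.7,0.5,0,0,0,0,1, 0,0,0,0,0,0,1]'
python3 - <<'E'
from h import *
snap('wrist','w10.png'); snap('side','s10.png'); o=get_obs(); p=np.array(o['tool_pos'])
y=-0.196; yd=np.array([-np.sin(y),np.cos(y)]);xd=np.array([np.cos(y),np.sin(y)])
R=None
for c in ('wrist','side'):
  for t,z in {'carrier_middle':122,'carrier_head':135,'rail_mouth':135}.items():
    for r in pinpoint(c,t)[:3]:
        q=atz(c,r['location'],z)[:2]-p[:2]; print(c,t,round(r['score'],2),r['location'],q@xd,q@yd)
  for r in regions_of(c,'plunger')[:1]:
    print(r['score'],r['location'])
    for zz in (165,171,174,179):q=atz(c,r['location'],zz)[:2]-p[:2]; print(zz,q@xd,q@yd)
w=cv2.imread('pics/w10.png')[100:250,320:600]; s=cv2.imread('pics/s10.png')[130:220,260:400]
f=lambda a:cv2.resize(a,(560,300),interpolation=cv2.INTER_CUBIC)
cv2.imwrite('pics/c10.png',np.vstack([f(w),f(s)]))
E
```

```text
time: 17.25
tool_pos: [509.1, 43.5, 214.2]
tcp_rot: [3.141, -0.0, -0.185]
contact_force: [0.6, 0.6, 0.1]
grip_width: 0.4
finger_force: 0.0
wrist carrier_middle 0.97 [138.2, 99.0] 92.7570617366703 155.17916370294662
wrist carrier_head 0.97 [424.9, 79.4] 109.48237685560858 -82.41918138723574
wrist carrier_head 0.56 [158.3, 84.7] 103.23742293626648 129.03166563253384
wrist rail_mouth 0.9 [227.0, 78.0] 108.72476625877896 73.88295976267776
0.77 [447.4, 71.9]
165 110.99789009564033 -86.55278859225777
171 110.19743573989439 -83.99765285023858
174 109.79720856202155 -82.72008497922896
179 109.13016326556668 -80.59080519421293
side carrier_middle 0.91 [248.4, 228.4] -15.95034014718347 286.7997993654951
side carrier_middle 0.73 [323.1, 167.2] 79.20418056851358 -73.81932689568636
side carrier_head 0.92 [319.2, 161.2] 96.8679331173928 -75.91033422507829
side carrier_head 0.68 [249.0, 218.8] -1.9871317779531528 272.39742153191366
side rail_mouth 0.57 [277.6, 175.4] 115.27496682339165 74.04411426839982
side rail_mouth 0.16 [365.7, 209.8] -170.92047885232154 54.44885700228124
```

View pics/c10.png

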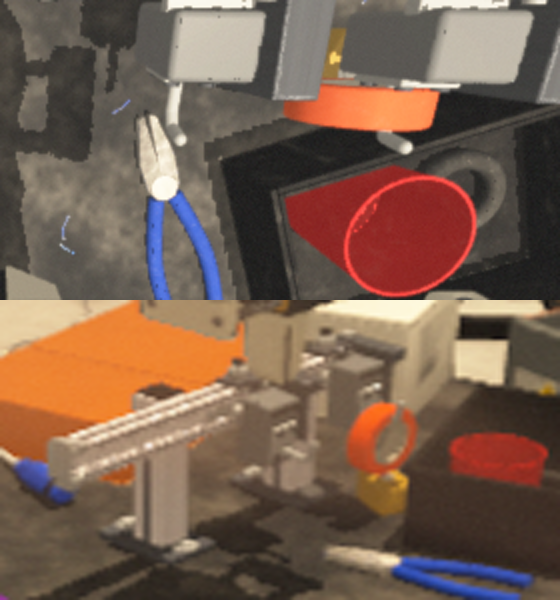

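The hanging carrier sits against the stop plate and matches its twin with the orange tape. The head's centre and the plunger agree in y to within 1 mm, and the gripper is clear.

```bash
python3 -c "
from plant import *
print(close_job())"
```

```text
the job is handed in; nothing more can be done
None
```

The job is handed in: the carrier hangs in the free station against its stop plate, with the plunger and head centre lined up to about 1 mm. I inferred that the plunger dropped into the notch from that alignment and from the push force falling to zero before the hard stop; I did not measure its lift, and the hand-in returned no verdict.

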